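Swing the camera over the dish and take the picture

TASK

On the camera stand, push the swing arm round with one fingertip against its side, without gripping it or touching the camera head, until the camera head is centred over the large covered culture dish. Only when it is there, press the shutter button on top of the column all the way down and let it come up again. Leave the camera over the dish, and do not shift or lift the dishes, the pot, the tube rack or the bottle.

Things in the scene. Friction and masses are not known exactly. Their poses are not given: they have to be found in the camera images.
- swing (a joint): angle of the swing arm about the vertical column, rad, positive counterclockwise seen from above; 0 = the arm points along the stand's own -x; stops at -1.4 and +1.4. Stiff hinge without spring: about 2 N at 95 mm from the column turns it and it stays where it is left.
- lens (a point): centre of the underside of the camera head: an upright black cylinder 48 mm in diameter at the free end of the swing arm, from 85 to 163 mm above the table, its centre 170 mm from the column's axis. The lens looks straight down.
- beam_middle (a point): point on the top edge of the swing arm, on its centre line, 95 mm from the column's axis and 160 mm above the table. The arm is a straight level aluminium beam 26 mm wide and 30 mm high (130 to 160 mm above the table), its sides clear to push on from 30 mm to 140 mm from the column's axis.
- shutter (a joint): travel of the shutter button, m: 0 up, 0.006 fully down; it springs back. Fully down takes 5 N.
- shutter_top (a point): centre of the top of the shutter button: a grey round button 26 mm in diameter on a black collar 42 mm in diameter, on top of the column and on the column's axis, about 187 mm above the table; pressed straight down. It does not turn with the arm.
- stand: the camera stand, fixed: a dark grey steel base plate 260 x 380 x 12 mm with a bare steel column 26 mm in diameter standing on it; origin in the middle of the plate's underside, on the table. The column's axis is at +100 mm along the stand's x axis, y = 0.
- dish_centre (a point): centre of the lid of the large covered culture dish, 90 mm in diameter and 16 mm high, lying loose on the base plate (lid 28 mm above the table) at one of three places round the column, about 170 mm from its axis. It is the widest thing on the plate.
- large_dish: the large covered culture dish; origin at the centre of its underside.
- small_dish: a small covered dish, 55 mm in diameter and 14 mm high, loose on the base plate at another place; origin at the centre of its underside. Leave alone.
- pot: a screw-cap sample pot, 48 mm in diameter and 50 mm high, loose on the base plate at the third place; origin at the centre of its underside. Leave alone.
- tube_rack: a tube rack with capped tubes, 100 x 55 mm and 80 mm high, loose on the table beside the base plate; origin at the centre of its underside. Leave alone.
- bottle: an amber bottle 60 mm in diameter and 130 mm high, loose on the table beside the base plate; origin at the centre of its underside. Leave alone.
Not all that is in view belongs to the job. Leave any brown, green or yellow look-alike of the large_dish alone.

How it is judged:
On the way, in this order (a step that is already met when the one before it is completed fails the run):
1. the camera head stands still, centred over the large dish (horizontal distance between lens and dish_centre below 0.015 m and velocity of joint swing between -0.03 and 0.03 rad/s), for 0.3 s.
2. the shutter button is pressed all the way down (value of joint shutter above 0.0045 m).
At the end, for the whole second after the job is handed in: the centre of the camera head is within 15 mm (horizontally) of the centre of the large dish and at rest, the button is up again, and the five loose things are within 10 mm of where they started (all of step 1 and value of joint shutter below 0.0015 m and distance of each of large_dish, small_dish, pot, tube_rack, bottle from where it was at the start of the episode below 0.01 m); the robot touches nothing.
It fails at once if the camera head is touched (contact force between the fingers and swing_c2 above 1 N).
It fails at once if the button is pressed while the camera is not over the large dish (value of joint shutter above 0.0045 m and horizontal distance between lens and dish_centre above 0.015 m).
It fails at once if the arm is gripped (fingers press on both of its sides at once) (contact force between the fingers and swing_c3 above 1.5 N and contact force between the fingers and swing_c4 above 1.5 N).
It fails at once if a dish, the pot, the rack or the bottle is shifted or lifted by more than 10 mm (distance of any of large_dish, small_dish, pot, tube_rack, bottle from where it was at the start of the episode above 0.01 m).
It also fails if it takes over 43 s, if anything falls off the work surface, if the arm or the gripper's body presses on something with over 40 N, if the wrist force passes 120 N, or if a joint passes its speed limit or range.

ROBOT

A 6-joint arm with a two-finger parallel gripper is mounted at the origin on the work surface. World frame = base frame: x ahead of the robot, y to its left, z up, the work surface at z = 0. Lengths are in m, angles in rad, forces in N, time in s.
With the tool pointing down it reaches from about 0.375 to 0.9 m from the base axis. Payload 3.1 kg.
Tool frame: the origin (TCP) lies midway between the tips of the shut fingers; the grasp point (between the pads) lies manip.grip_depth behind it (manip.grip_depth is the distance from the TCP to the grasp point, in m); z points along the fingers, y is the direction in which the jaws open and shut (so a half turn about z gives the same grasp; the last joint's range is limited). The gripper opens to 85 mm and grips with 20 to 120 N. Pads are 22 mm wide; open, the fingers measure 114 mm over their backs; the gripper's body (76 mm by 85 mm) begins 54 mm behind the grasp point. The pads swing forward as they close: fully open they stand 13 mm farther back than shut.
Start: joints at [-1.51, 0.527, 1.433, -0, 1.181, -0.178], TCP at [0.148, -0.607, 0.203] pointing down, gripper open.
Joint ranges: [-3.08, 3.08], [-0.75, 2.2], [0.22, 2.44], [-1.43, 4.57], [0, 2.65], [-2.85, 2.85]. Speed limits (rad/s): [2.79, 2.79, 3.14, 3.14, 3.14, 3.14].

INTERFACE

Orientations are given as a unit quaternion [x, y, z, w].
In Python, from station import manip, vision gives the robot as it stands.
- The arm moves only by the shell command python3 -m crank 'ROWS' [FORCE]. ROWS is JSON, a list of rows, each an object with "grip": the closure, from 0 (fully open) to 1 (shut); "offset": the shift along the tool's x, y, z in mm, a list of three; "angular": the turn, a rotation vector about the tool's x, y, z in degrees, a list of three. A call has 1 to 10 rows; each row is the pose to reach, as a shift and turn from the pose commanded when the call began, along the tool's axes at that moment; what a row does not reach only later rows make up. A row lasts 1/10 s, in which the tool goes at most 50 mm and 8.59 degrees, less where a joint would pass 70% of its speed; a pose out of reach is approached as far as the arm can. A call with a gripper value outside its range is refused whole. The fingers move at their own pace and stop on an object; FORCE is the grip in N (left out, the last holds). Time passes only in rows, so rows that repeat a pose let the fingers close. It gives the time, the measured TCP pose, the force and the opening at its end, in the units of the state.
- manip.sense(): the state, without advancing time (a new reading comes with each control period).
- vision.snapshot(name): name is "side" or "top" or "wrist"; returns a dict with "pixels" (384x512x3 uint8, red, green, blue), "intrinsics" (3x3 intrinsics, pixels), "R" (3x3) and "t" (3): a world point X has camera coordinates R X + t. Camera axes: x right, y down, z forward; pixel columns grow to the right and rows downward; lengths in m; the calibration is good to about 2 mm. The wrist camera is an equidistant fisheye: a pixel r from the principal point sees the ray r / f radians off the axis. A picture is of the moment at which its call begins. There is no depth.
- manip.sign_off(): hands the job in, once; it reports no verdict.
The state is a dict: "t": time; "q": joint angles; "qd": joint speeds; "tau": joint torques, N m; "tcp_pos": TCP position; "tool_rot": TCP orientation; "force": force on the tool from outside, world axes, zero at the start; "ft_torque": the same for the moment, N m; "finger_gap": opening from 0.0 (shut) to 1.0 (fully open).
Only numpy, scipy, OpenCV 4.12 (cv2) and the standard library are available. Lean on these libraries where they do the work, as an engineer would, in place of code of your own. Each camera call takes 0.05 s, during which the arm holds its last target.

## Working session

There is one attempt and no reset: what is moved stays moved. The work goes in short steps, Python scripts to look and compute and a shell command to move; the robot and the scene stay as the last step left them, time stands still between calls to the robot, and variables do not carry over. Pictures are saved under pics/ and viewed, and the job is handed in when it is done.

```bash
mkdir -p pics; ls; cat > h.py <<'E'
import numpy as np, cv2
from station import manip, vision
def snap(n,f):
    s=vision.snapshot(n); cv2.imwrite('pics/'+f+'.png',s['pixels'][:,:,::-1]); np.savez('pics/'+f+'.npz',**{k:np.array(v) for k,v in s.items()}); return s
def ld(f): return dict(np.load('pics/'+f+'.npz'))
def ray(s,u,v):
    K,R,t=s['intrinsics'],s['R'],s['t']
    d=R.T@np.linalg.solve(K,[u,v,1.]); return -R.T@t,d
def onz(s,u,v,z):
    c,d=ray(s,u,v); return c+d*(z-c[2])/d[2]
def proj(s,X):
    p=s['intrinsics']@(s['R']@np.array(X)+s['t']); return p[:2]/p[2]
E
python3 - <<'E'
from h import *
for n in('side','top','wrist'):
    s=snap(n,n+'0'); print(n,s['intrinsics'].tolist(),(-s['R'].T@s['t']).round(3))
print(manip.sense(), manip.grip_depth)
E
```

```text
pics
side [[413.46265220405814, 0.0, 263.36270843401263], [0.0, 413.46265220405814, 191.25004117391083], [0.0, 0.0, 1.0]] [0.563 1.018 0.955]
top [[377.4517531439348, 0.0, 250.4275038469193], [0.0, 377.4517531439348, 189.80226054450137], [0.0, 0.0, 1.0]] [ 0.521 -0.051  1.102]
wrist [[297.3186396354542, 0.0, 252.59675583824756], [0.0, 297.3186396354542, 189.59626513455623], [0.0, 0.0, 1.0]] [ 0.228 -0.587  0.375]
{'t': 0.15, 'q': array([-1.51051511e+00,  5.28236091e-01,  1.43360369e+00, -1.12304548e-05,
        1.18140490e+00, -1.78510605e-01]), 'qd': array([-0.00110395, -0.00285374, -0.00455927,  0.00017947, -0.00025451,
        0.00066578]), 'tau': array([ 6.34961689e-04, -4.42743480e+01, -1.78275293e+01, -2.44275507e-04,
        5.64509523e-03, -1.20990842e-05]), 'tcp_pos': array([ 0.14781317, -0.60666017,  0.20236999]), 'tool_rot': array([ 9.92880179e-01,  1.19114520e-01,  4.36168732e-05, -8.24874265e-04]), 'force': array([ 0.46769201,  0.69592598, -0.39930835]), 'ft_torque': array([-0.03955547,  0.01942016, -0.02488341]), 'finger_gap': 1.0019181348854571} 0.0187
```

View pics/top0.png

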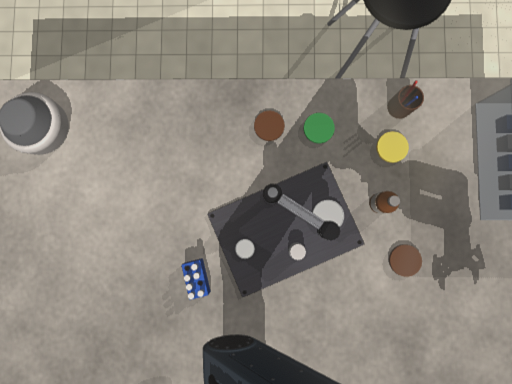

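View pics/side0.png

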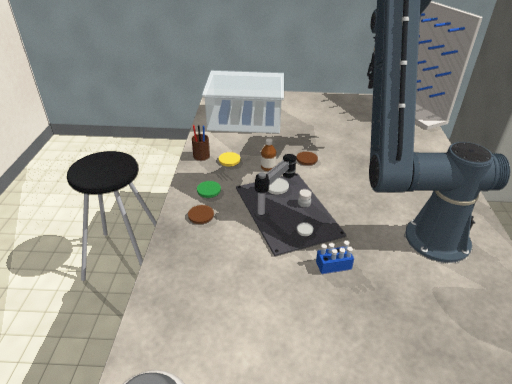

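View pics/wrist0.png

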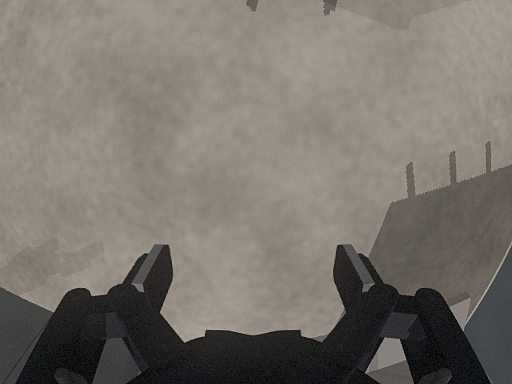

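The top view shows the stand at about (285,230). Its column button is at (272,193) and the camera head at (329,231). The white large dish at (328,215) is partly under the head.

Things that could be taken for the large dish:
- white discs on the plate: (328,215), (245,249) for the small dish, and (297,252) for the pot
- look-alikes off the plate: brown (269,126) and (405,260), green (319,128), yellow (393,147)

By the description (on the plate, widest, white), I choose (328,215). Next I check it in a close crop.

```bash
python3 - <<'E'
from h import *
s=ld('top0'); im=cv2.cvtColor(s['pixels'],cv2.COLOR_RGB2BGR)
cv2.imwrite('pics/crop0.png',cv2.resize(im[150:305,195:395],None,fx=4,fy=3.8,interpolation=cv2.INTER_CUBIC)[:600,:800])
for n,u,v,z in(('btn',272,193,.187),('dish',328,215,.028),('head',329,231,.163),('small',245,249,.026),('pot',297,252,.062)):
    print(n,onz(s,u,v,z).round(3))
E
```

```text
btn [ 0.588 -0.073  0.187]
dish [ 0.539 -0.235  0.028]
head [ 0.497 -0.214  0.163]
small [ 0.441 -0.001  0.026]
pot [ 0.437 -0.144  0.062]
```

View pics/crop0.png

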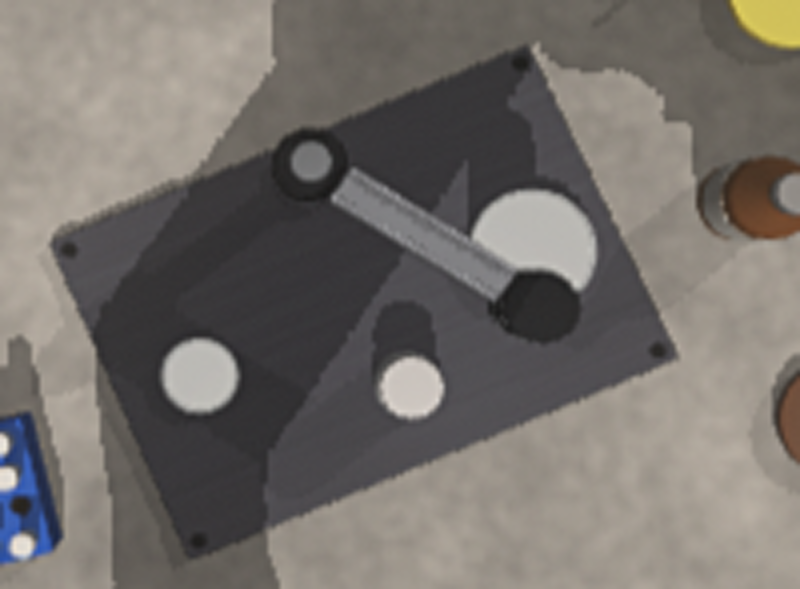

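The crop shows a white disc, the widest on the plate, at crop (535,245), half hidden by the black head at (540,305). The arm runs from the button at (311,161). Next I measure these precisely.

```bash
cat > meas.py <<'E'
from h import *
from scipy.optimize import least_squares
def circ(P):
    f=lambda p:np.hypot(P[:,0]-p[0],P[:,1]-p[1])-p[2]
    return least_squares(f,[*P.mean(0),.03],loss='soft_l1',f_scale=.001).x
def mask_pts(s,m,box,z):
    x0,y0,x1,y1=box; mm=np.zeros(m.shape,np.uint8); mm[y0:y1,x0:x1]=m[y0:y1,x0:x1]
    c=max(cv2.findContours(mm,cv2.RETR_EXTERNAL,cv2.CHAIN_APPROX_NONE)[0],key=cv2.contourArea)[:,0]
    return c,np.array([onz(s,*p,z)[:2] for p in c])
if __name__=='__main__':
    s=ld('top0'); g=s['pixels'].min(2); 
    w=(g>140).astype(np.uint8)
    for n,box,z in(('small',(230,235,260,262),.026),('pot',(285,240,310,265),.062),('dish',(308,195,350,240),.028)):
        c,P=mask_pts(s,w,box,z); 
        if n=='dish':
            h=cv2.convexHull(c)[:,0]; keep=c[:,1]<222; keep&=~((c[:,0]<325)&(c[:,1]>212)); P=P[keep]
            print('keep',keep.sum(),c.min(0),c.max(0))
        r=circ(P); print(n,r.round(4),'res',np.std(np.hypot(*(P-r[:2]).T)-r[2]).round(4))
    hsv=g
    blk=(s['pixels'].max(2)<52).astype(np.uint8)
    for n,box,z in(('collar',(260,180,285,205),.18),('head',(316,218,345,242),.163)):
        c,P=mask_pts(s,blk,box,z); r=circ(P); print(n,r.round(4),c.min(0),c.max(0))
    m=((g>85)&(g<140)).astype(np.uint8); c,P=mask_pts(s,m,(266,186,279,200),.187); print('btn',circ(P).round(4),c.min(0),c.max(0))
    print(s['pixels'][193,262:284].max(1), s['pixels'][231,312:346].max(1))
    for u,v in((212.2,215.3),(325.5,166.2),(359.5,242.3),(244.5,292.3)): print(onz(s,u,v,.012).round(4))
E
python3 meas.py
```

```text
small [4.431e-01 2.000e-04 2.460e-02] res 0.0007
pot [ 0.438  -0.1458  0.0201] res 0.0007
keep 58 [313 200] [343 225]
dish [ 0.5464 -0.2362  0.0362] res 0.0064
collar [ 0.587  -0.0723  0.0236] [262 184] [281 204]
head [ 0.4984 -0.2136  0.0226] [317 222] [339 239]
btn [ 0.5908 -0.0741  0.0109] [268 188] [277 196]
[ 53  39  38  41  39  58 117 118 117 118 119 118 119 120 121  95  44  38
  36  36  55  56] [75 76 76 77 73 36 39 30 36 36 38 39 39 42 46 46 46 45 46 46 46 45 45 45
 46 45 44 47 65 77 77 76 76 75]
[0.5358 0.0951 0.012 ]
[ 0.6798 -0.2319  0.012 ]
[ 0.4621 -0.3259  0.012 ]
[ 3.185e-01 -3.000e-04  1.200e-02]
```

```bash
python3 - <<'E'
from meas import *
s=ld('top0'); g=s['pixels'].min(2)
w=(g>120).astype(np.uint8)
c,P=mask_pts(s,w,(308,195,350,240),.028)
h=cv2.convexHull(c)[:,0]; print(h.tolist())
# edge points: upper/right arc only
cc=np.array([328,216.]); a=np.degrees(np.arctan2(c[:,1]-cc[1],c[:,0]-cc[0]))
k=((a>-178)&(a<42)); Q=P[k]
r=circ(Q); print(r.round(4),len(Q),np.abs(np.hypot(*(Q-r[:2]).T)-r[2]).max().round(4))
f=lambda p:np.hypot(Q[:,0]-p[0],Q[:,1]-p[1])-.044
print(least_squares(f,r[:2],loss='soft_l1',f_scale=.001).x, np.hypot(r[0]-.590,r[1]+.0745))
for q,e in zip(c[k],np.hypot(*(Q-r[:2]).T)-r[2]): print(q.tolist(),round(e*1e3,1),end=' ')
im=cv2.cvtColor(ld('side0')['pixels'],cv2.COLOR_RGB2BGR)
cv2.imwrite('pics/side0c.png',cv2.resize(im[130:285,210:370],None,fx=3.8,fy=3.8,interpolation=cv2.INTER_CUBIC))
E
```

```text
[[331, 200], [334, 201], [336, 202], [341, 207], [343, 211], [343, 220], [341, 224], [340, 225], [338, 225], [322, 220], [320, 219], [312, 214], [309, 212], [308, 211], [308, 210], [318, 203], [321, 201], [324, 200]]
[ 0.5383 -0.2338  0.0433] 74 0.019
[ 0.53753401 -0.23345304] 0.16751399031711944
[324, 200] 0.4 [323, 201] -1.6 [322, 201] -0.7 [321, 201] 0.4 [320, 202] -0.8 [319, 203] -1.7 [318, 203] -0.1 [317, 204] -0.4 [316, 205] -0.3 [315, 206] 0.1 [315, 207] -1.4 [314, 208] -0.4 [314, 209] -1.6 [313, 210] -0.0 [313, 211] -0.9 [313, 212] -1.5 [313, 213] -2.0 [312, 214] 0.6 [311, 213] 3.6 [311, 212] 4.0 [310, 212] 6.8 [309, 212] 9.6 [308, 211] 12.8 [308, 210] 13.4 [308, 211] 12.8 [309, 212] 9.6 [310, 212] 6.8 [311, 213] 3.6 [312, 214] 0.6 [313, 214] -2.2 [314, 215] -5.1 [315, 215] -7.9 [334, 221] -19.0 [335, 222] -15.1 [336, 223] -11.2 [337, 223] -9.1 [338, 224] -5.2 [338, 225] -3.3 [339, 225] -1.3 [340, 225] 0.8 [341, 224] 1.5 [341, 223] 0.0 [342, 222] 1.2 [342, 221] 0.1 [343, 220] 1.8 [343, 219] 1.1 [343, 218] 0.5 [343, 217] 0.1 [343, 216] -0.1 [343, 215] -0.1 [343, 214] 0.1 [343, 213] 0.4 [343, 212] 0.9 [343, 211] 1.6 [342, 210] -0.2 [342, 209] 0.9 [341, 208] -0.4 [341, 207] 1.1 [340, 206] 0.3 [339, 205] -0.1 [338, 204] -0.1 [337, 203] 0.2 [336, 202] 0.9 [335, 202] -0.5 [334, 201] 0.7 [333, 201] -0.4 [332, 201] -1.4 [331, 200] 0.6 [330, 200] 0.0 [329, 200] -0.4 [328, 200] -0.6 [327, 200] -0.6 [326, 200] -0.4 [325, 200] -0.1
```

View pics/side0c.png

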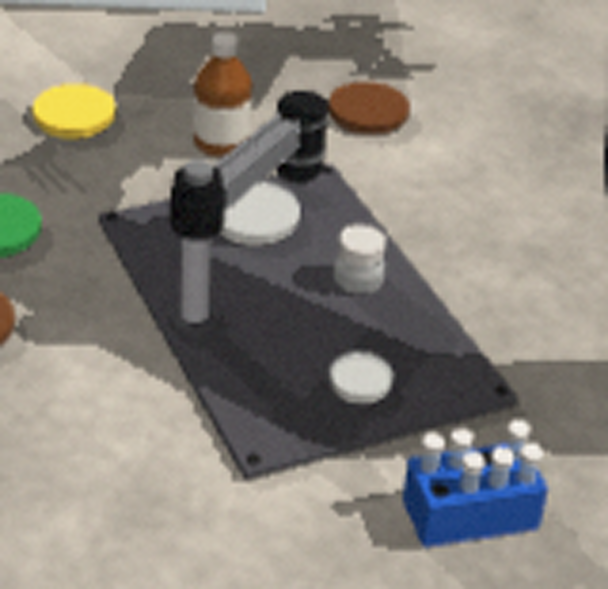

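Measured positions:

| Thing | World position |
|---|---|
| Column axis | (0.590, -0.0745); button and plate corners agree |
| Dish centre | (0.538, -0.234), 168 mm from the axis; fitted radius 43 mm |
| Head | about (0.498, -0.214) |

The arm bearing is about -123.5° and the target is -108°, so it needs about +15.5° counterclockwise. I'll push it from the robot-facing side with the fingers shut. First I travel high.

```bash
python3 -m crank '[{"grip":1,"offset":[20,-15,-40],"angular":[0,0,3]},{"grip":1,"offset":[55,-47,-50],"angular":[0,0,6]},{"grip":1,"offset":[92,-78,-50],"angular":[0,0,9]},{"grip":1,"offset":[129,-110,-50],"angular":[0,0,12]},{"grip":1,"offset":[166,-141,-50],"angular":[0,0,15]},{"grip":1,"offset":[203,-173,-50],"angular":[0,0,18]},{"grip":1,"offset":[240,-204,-50],"angular":[0,0,21]},{"grip":1,"offset":[277,-236,-50],"angular":[0,0,24]},{"grip":1,"offset":[314,-267,-50],"angular":[0,0,27]},{"grip":1,"offset":[350,-298,-50],"angular":[0,0,30]}]' 30
python3 - <<'E'
from h import *
from scipy.spatial.transform import Rotation as Ro
s=manip.sense(); R=Ro.from_quat(s['tool_rot']).as_matrix(); print(R.round(3))
print('next mm',(1e3*R.T@(np.array([.4959,-.1261,.22])-s['tcp_pos'])).round(1))
E
```

```text
t: 1.15
tcp_pos: [0.4182, -0.2331, 0.2531]
tool_rot: [0.99, -0.143, 0.0, 0.0]
force: [0.2, -0.4, 0.5]
finger_gap: -0.001
[[ 0.959 -0.283  0.   ]
 [-0.283 -0.959 -0.   ]
 [ 0.     0.    -1.   ]]
next mm [  44.2 -124.6   33.1]
```

```bash
python3 -m crank '[{"grip":1,"offset":[15,-40,0],"angular":[0,0,0]},{"grip":1,"offset":[30,-83,5],"angular":[0,0,0]},{"grip":1,"offset":[44,-125,10],"angular":[0,0,0]},{"grip":1,"offset":[44,-125,20],"angular":[0,0,0]},{"grip":1,"offset":[44,-125,33],"angular":[0,0,0]},{"grip":1,"offset":[44,-125,33],"angular":[0,0,0]}]'
python3 - <<'E'
from h import *
snap('top','top1');snap('wrist','wrist1');snap('side','side1')
im=cv2.imread('pics/top1.png');cv2.imwrite('pics/top1c.png',cv2.resize(im[150:305,195:395],None,fx=3.8,fy=3.8,interpolation=cv2.INTER_CUBIC))
E
```

```text
t: 1.75
tcp_pos: [0.4931, -0.1265, 0.2183]
tool_rot: [0.99, -0.142, -0.002, -0.001]
force: [0.4, 0.2, -0.3]
finger_gap: 0.0
```

View pics/top1c.png

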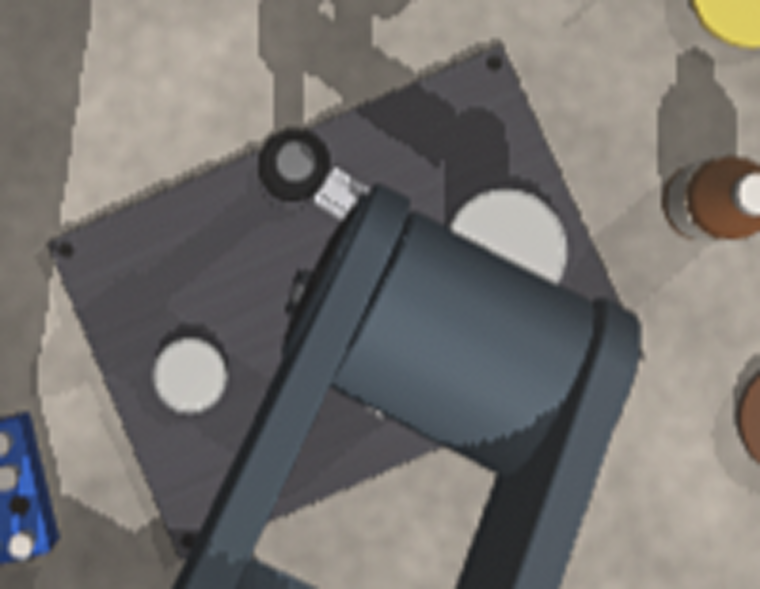

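View pics/wrist1.png

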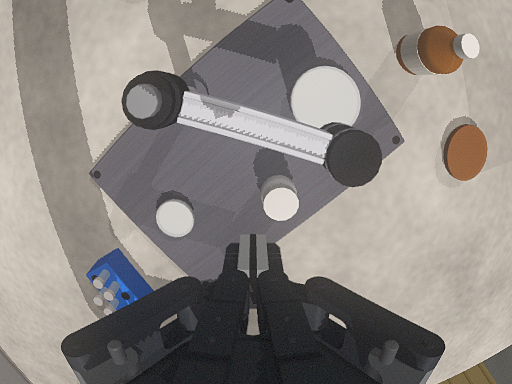

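View pics/side1.png

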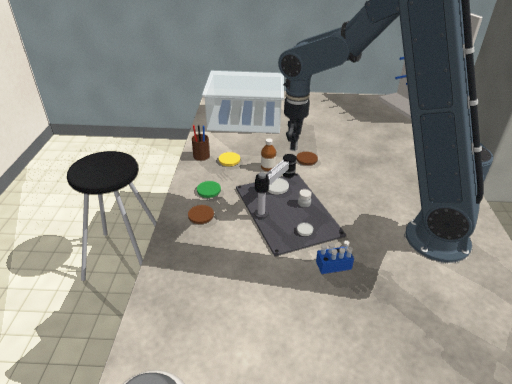

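The wrist view shows the button at (144,102), the head at (354,157), the dish at (325,97), the pot at (280,203) and the fingers, shut, with tips at (253,240). I'll cross-check positions from the wrist fisheye.

```bash
cat >> h.py <<'E'
def wz(s,u,v,z):
    K,R,t=s['intrinsics'],s['R'],s['t']; a=np.array([(u-K[0,2])/K[0,0],(v-K[1,2])/K[1,1]]); th=np.hypot(*a)
    d=R.T@np.array([*(a/th*np.sin(th)),np.cos(th)]); c=-R.T@t; return c+d*(z-c[2])/d[2]
def wproj(s,X):
    K,R,t=s['intrinsics'],s['R'],s['t']; p=R@np.array(X)+t; th=np.arctan2(np.hypot(p[0],p[1]),p[2]); a=p[:2]/np.hypot(p[0],p[1])*th
    return a*K[0,0]+K[:2,2]
E
python3 - <<'E'
from h import *
from meas import circ
s=ld('wrist1'); g=s['pixels'].min(2)
def fit(m,box,z):
    x0,y0,x1,y1=box; mm=np.zeros(m.shape,np.uint8); mm[y0:y1,x0:x1]=m[y0:y1,x0:x1]
    c=max(cv2.findContours(mm,cv2.RETR_EXTERNAL,cv2.CHAIN_APPROX_NONE)[0],key=cv2.contourArea)[:,0]
    return c,np.array([wz(s,*p,z)[:2] for p in c])
print('btn',wz(s,144,102,.187).round(4),'head top',wz(s,355,158,.163).round(4))
c,P=fit(g>150,(285,58,365,135),.028); a=c[:,1]<118; a&=~((c[:,0]<300)&(c[:,1]>112)); r=circ(P[a]); print('dish',r.round(4),c.min(0),c.max(0))
c,P=fit(s['pixels'].max(2)<52,(324,118,384,190),.163); print(c.min(0),c.max(0),circ(P).round(4))
print('tcp',wproj(s,manip.sense()['tcp_pos']).round(1), 'side',proj(ld('side1'),manip.sense()['tcp_pos']).round(1))
im=cv2.imread('pics/wrist1.png');cv2.imwrite('pics/wrist1c.png',cv2.resize(im[50:280,110:390],None,fx=2.6,fy=2.6))
E
```

```text
btn [ 0.5915 -0.0748  0.187 ] head top [ 0.5019 -0.2162  0.163 ]
dish [ 0.54   -0.2346  0.0442] [291  66] [360 128]
[360 185] [360 185] [ 0.4911 -0.2297  0.0189]
tcp [254.4 224.8] side [292.7 157. ]
```

View pics/wrist1c.png

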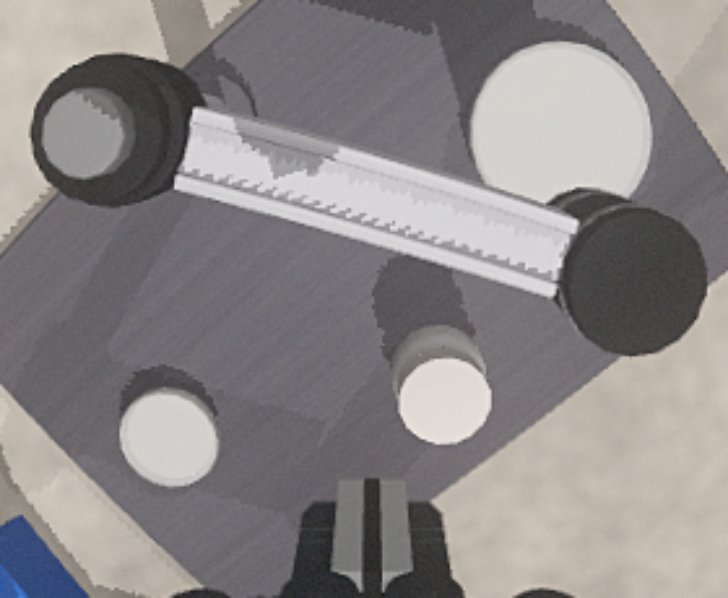

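```bash
python3 -m crank '[{"grip":1,"offset":[0,0,30],"angular":[0,0,0]},{"grip":1,"offset":[0,0,60],"angular":[0,0,0]},{"grip":1,"offset":[0,0,78],"angular":[0,0,0]},{"grip":1,"offset":[5,2,78],"angular":[0,0,0]},{"grip":1,"offset":[10,3,78],"angular":[0,0,0]},{"grip":1,"offset":[15,5,78],"angular":[0,0,0]},{"grip":1,"offset":[19,6,78],"angular":[0,0,0]},{"grip":1,"offset":[19,6,78],"angular":[0,0,0]}]'
python3 - <<'E'
from h import *
snap('wrist','wrist2')
im=cv2.imread('pics/wrist2.png');cv2.imwrite('pics/wrist2c.png',cv2.resize(im[20:280,80:420],None,fx=2.3,fy=2.3))
E
```

```text
t: 2.7
tcp_pos: [0.5128, -0.1394, 0.1432]
tool_rot: [0.99, -0.142, 0.001, 0.001]
force: [-0.0, -0.9, -0.1]
finger_gap: 0.0
```

View pics/wrist2c.png

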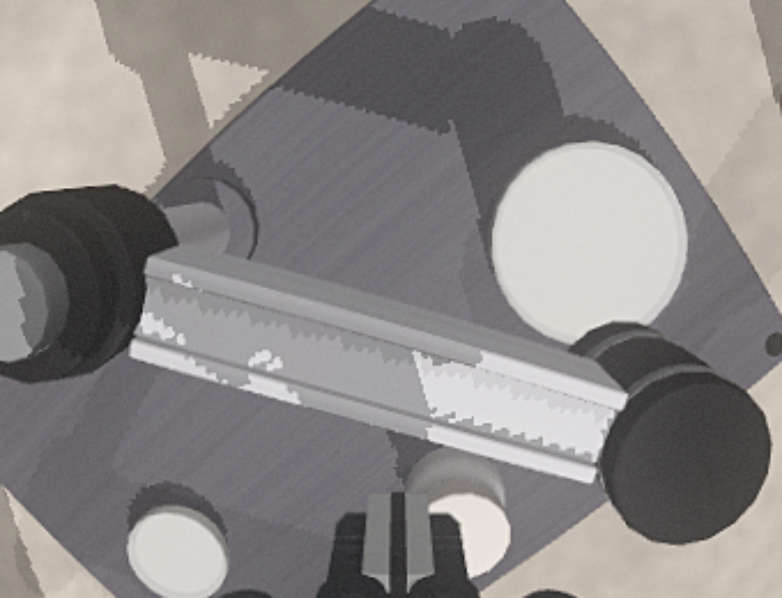

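The finger tip at crop (397,490) is just short of the beam's near side. The head at (685,460) is well clear. Now I push slowly, stopping short of the target.

```bash
python3 -m crank '[{"grip":1,"offset":[3,1,0],"angular":[0,0,0]},{"grip":1,"offset":[6,2,0],"angular":[0,0,0]},{"grip":1,"offset":[9,3,0],"angular":[0,0,0]},{"grip":1,"offset":[12,4,0],"angular":[0,0,0]},{"grip":1,"offset":[15,5,0],"angular":[0,0,0]},{"grip":1,"offset":[18,6,0],"angular":[0,0,0]},{"grip":1,"offset":[21,7,0],"angular":[0,0,0]},{"grip":1,"offset":[24,8,0],"angular":[0,0,0]},{"grip":1,"offset":[24,8,0],"angular":[0,0,0]}]'
python3 - <<'E'
from h import *
snap('wrist','wrist3');snap('side','side3');snap('top','top3')
im=cv2.imread('pics/wrist3.png');cv2.imwrite('pics/wrist3c.png',cv2.resize(im[20:280,80:420],None,fx=2.3,fy=2.3))
E
```

```text
t: 3.65
tcp_pos: [0.5327, -0.1532, 0.1421]
tool_rot: [0.99, -0.142, 0.0, 0.0]
force: [-0.5, -0.5, 0.4]
finger_gap: 0.002
```

View pics/wrist3c.png

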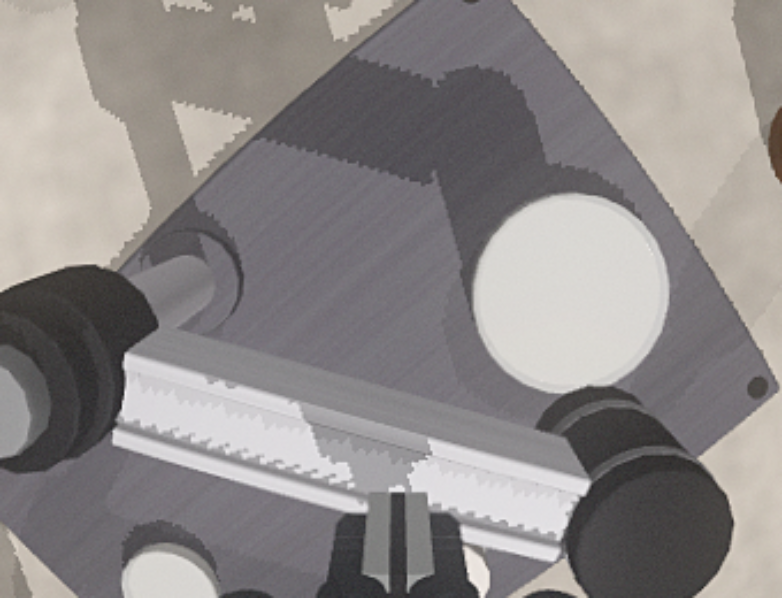

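```bash
python3 - <<'E'
from h import *
from scipy.spatial.transform import Rotation as Ro
m=manip.sense(); R=Ro.from_quat(m['tool_rot']).as_matrix(); T=m['tcp_pos']
s=ld('wrist3'); print('cam z axis',s['R'][2].round(3),'pos',(-s['R'].T@s['t']).round(3),m['force'].round(2))
f=lambda p:((wproj(s,p)-[80,20])*2.3).round(0)
for o in((0,0,0),(11,0,0),(-11,0,0),(11,0,-20),(11,0,-10),(0,0,-20),(11,9,0),(11,-9,0)): print(o,f(T+R@(np.array(o)/1e3)))
C=np.array([.5905,-.0746])
s=ld('wrist3')
# bearing from beam near top edge & far edge: pixels in crop
for (u,v) in((114,432),(560,550),(128,352),(590,480)): 
    print((u,v),wz(s,u/2.3+80,v/2.3+20,.16).round(4))
E
```

```text
cam z axis [-0.304  0.088 -0.949] pos [ 0.612 -0.175  0.315] [-0.17 -0.89 -0.67]
(0, 0, 0) [398. 475.]
(11, 0, 0) [399. 439.]
(-11, 0, 0) [398. 510.]
(11, 0, -20) [399. 470.]
(11, 0, -10) [399. 454.]
(0, 0, -20) [399. 509.]
(11, 9, 0) [431. 439.]
(11, -9, 0) [366. 439.]
(114, 432) [ 0.5715 -0.0873  0.16  ]
(560, 550) [ 0.5059 -0.1906  0.16  ]
(128, 352) [ 0.5901 -0.0999  0.16  ]
(590, 480) [ 0.5244 -0.2021  0.16  ]
```

```bash
python3 - <<'E'
from h import *
s=ld('side3'); 
print(proj(s,manip.sense()['tcp_pos']))
im=cv2.imread('pics/side3.png');cv2.imwrite('pics/side3c.png',cv2.resize(im[90:250,220:380],None,fx=3.7,fy=3.7,interpolation=cv2.INTER_CUBIC))
E
```

```text
[280.2578682 171.8972554]
```

View pics/side3c.png

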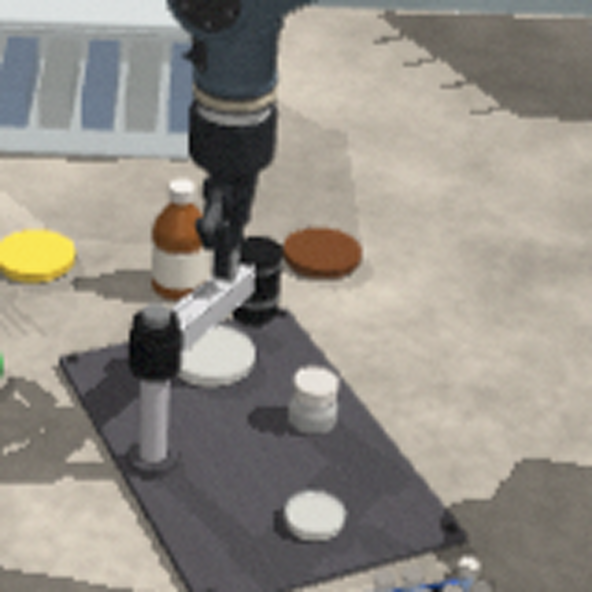

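The beam bearing is still -122.5°, so it has not moved. The reported TCP should already be inside the beam. In both views the visible tips look about 30 mm higher than the reported TCP. I'll look closer before moving.

```bash
python3 - <<'E'
from h import *
im=cv2.imread('pics/wrist3.png'); a=cv2.resize(im[190:290,200:310],None,fx=5,fy=5,interpolation=cv2.INTER_CUBIC)
s=ld('side3'); im=cv2.imread('pics/side3.png'); b=cv2.resize(im[130:205,255:320],None,fx=6,fy=6.66,interpolation=cv2.INTER_CUBIC)
b=cv2.resize(b,(int(b.shape[1]*.75),500*b.shape[0]//b.shape[0]))
cv2.imwrite('pics/close3.png',np.hstack([a[:500],b])[:,:800]); print(a.shape,b.shape)
# heights of tip candidates along tool axis at x=0 and x=11 in both views
from scipy.spatial.transform import Rotation as Ro
m=manip.sense(); T=m['tcp_pos']; R=Ro.from_quat(m['tool_rot']).as_matrix(); w=ld('wrist3')
for h in(0,10,20,30,40): print(h,'side',proj(s,T+[0,0,h/1e3]).round(1),'wrist x=0',wproj(w,T+[0,0,h/1e3]).round(1),'x=11',wproj(w,T+R@np.array([.011,0,-h/1e3])).round(1))
for n,wn in(('side1',0),('side0',0)): pass
E
```

```text
(500, 550, 3) (500, 292, 3)
0 side [280.3 171.9] wrist x=0 [253.2 226.7] x=11 [253.3 210.9]
10 side [280.4 169.5] wrist x=0 [253.3 233.7] x=11 [253.3 217.3]
20 side [280.5 167.1] wrist x=0 [253.3 241.4] x=11 [253.4 224.4]
30 side [280.7 164.6] wrist x=0 [253.4 250. ] x=11 [253.4 232.3]
40 side [280.8 162.2] wrist x=0 [253.4 259.5] x=11 [253.5 241.1]
```

View pics/close3.png

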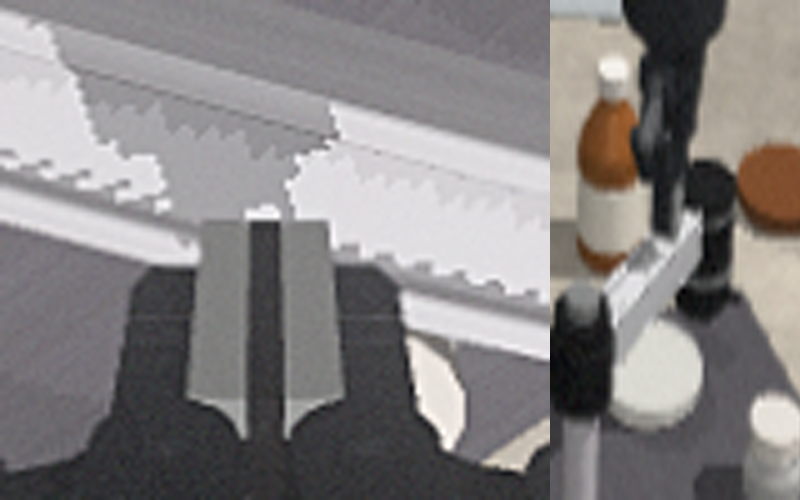

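The close-up shows the finger tips above the beam, with their shadow falling on it and no contact. Both views put the visible tips about 30 mm behind the reported TCP. I'll back off, go 30 mm lower and check again before pushing.

```bash
python3 -m crank '[{"grip":1,"offset":[-13,-4,0],"angular":[0,0,0]},{"grip":1,"offset":[-26,-8,0],"angular":[0,0,0]},{"grip":1,"offset":[-38,-12,0],"angular":[0,0,0]},{"grip":1,"offset":[-38,-12,0],"angular":[0,0,0]},{"grip":1,"offset":[-38,-12,10],"angular":[0,0,0]},{"grip":1,"offset":[-38,-12,20],"angular":[0,0,0]},{"grip":1,"offset":[-38,-12,30],"angular":[0,0,0]},{"grip":1,"offset":[-38,-12,30],"angular":[0,0,0]}]'
python3 - <<'E'
from h import *
snap('wrist','wrist4');snap('side','side4')
im=cv2.imread('pics/wrist4.png'); a=cv2.resize(im[150:290,190:390],None,fx=2.5,fy=3.,interpolation=cv2.INTER_CUBIC)
s=ld('side4'); im=cv2.imread('pics/side4.png'); b=cv2.resize(im[130:205,255:310],(300,420),interpolation=cv2.INTER_CUBIC)
cv2.imwrite('pics/close4.png',np.hstack([a,b])); T=manip.sense()['tcp_pos']
for h in(0,10,20,30,40): print(h,proj(s,T+[0,0,h/1e3]).round(1))
E
```

```text
t: 4.6
tcp_pos: [0.498, -0.1303, 0.1101]
tool_rot: [0.99, -0.142, -0.002, -0.001]
force: [0.6, -0.4, -0.5]
finger_gap: 0.003
0 [289.4 183.3]
10 [289.6 180.9]
20 [289.8 178.5]
30 [289.9 176.2]
40 [290.1 173.7]
```

View pics/close4.png

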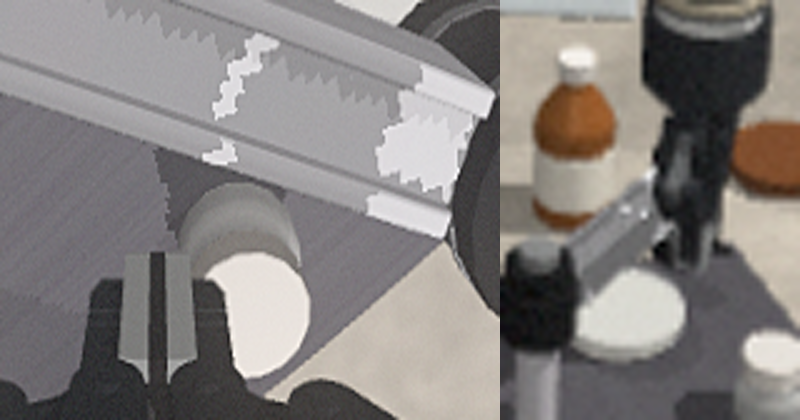

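The tip is now beside the beam, at side-crop (690,268), about z 0.13–0.14, and still short of contact. I push slowly in two stages.

```bash
python3 -m crank '[{"grip":1,"offset":[4,1,0],"angular":[0,0,0]},{"grip":1,"offset":[8,3,0],"angular":[0,0,0]},{"grip":1,"offset":[12,4,0],"angular":[0,0,0]},{"grip":1,"offset":[16,5,0],"angular":[0,0,0]},{"grip":1,"offset":[20,6,0],"angular":[0,0,0]},{"grip":1,"offset":[23,7,0],"angular":[0,0,0]},{"grip":1,"offset":[26,8,0],"angular":[0,0,0]},{"grip":1,"offset":[29,9,0],"angular":[0,0,0]}]'
python3 - <<'E'
from h import *
snap('wrist','wrist5')
im=cv2.imread('pics/wrist5.png');cv2.imwrite('pics/wrist5c.png',cv2.resize(im[20:280,80:420],None,fx=2.3,fy=2.3))
E
```

```text
t: 5.5
tcp_pos: [0.5235, -0.1472, 0.112]
tool_rot: [0.99, -0.142, -0.001, -0.0]
force: [-4.0, -0.3, 1.9]
finger_gap: 0.002
```

View pics/wrist5c.png

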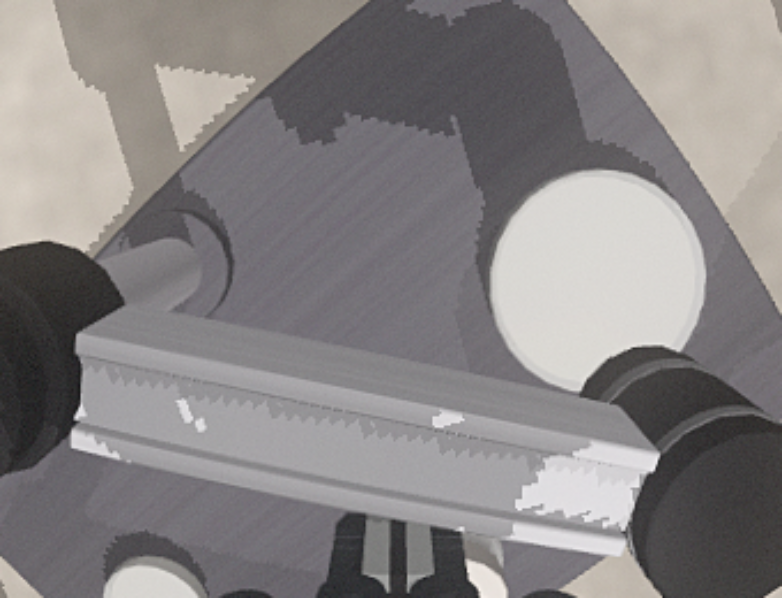

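The finger is now in contact, with the beam hiding its tip, and the arm has turned. I measure the bearing from the beam's edges.

```bash
cat > bear.py <<'E'
import sys
from h import *
def bearing(f,pts,ox=80,oy=20,k=2.3):
    s=ld(f); C=np.array([.5905,-.0746])
    P=[wz(s,u/k+ox,v/k+oy,.16)[:2] for u,v in pts]
    for a,b in((0,1),(2,3)): print(np.degrees(np.arctan2(*(P[b]-P[a])[::-1])).round(1),end=' ')
    m1,m2=(P[0]+P[2])/2,(P[1]+P[3])/2
    print('centre-line bearing from column at end',np.degrees(np.arctan2(*(m2-C)[::-1])).round(2),'width',np.linalg.norm(P[1]-P[3]).round(4))
E
python3 - <<'E'
from bear import *
bearing('wrist3',[(114,432),(560,550),(128,352),(590,480)])
bearing('wrist5',[(72,448),(622,556),(76,355),(655,470)])
from meas import circ
s=ld('wrist5'); g=s['pixels'].min(2); m=np.zeros(g.shape,np.uint8); m[90:195,285:392]=g[90:195,285:392]>150
c=max(cv2.findContours(m,cv2.RETR_EXTERNAL,cv2.CHAIN_APPROX_NONE)[0],key=cv2.contourArea)[:,0]
c=c[(c[:,1]<165)]; P=np.array([wz(s,*p,.028)[:2] for p in c]); print('dish',circ(P).round(4))
E
```

```text
-122.5 -122.8 centre-line bearing from column at end -121.76 width 0.0218
-118.4 -118.2 centre-line bearing from column at end -119.07 width 0.0217
dish [ 0.5398 -0.2346  0.0444]
```

```bash
python3 -m crank '[{"grip":1,"offset":[3,1,0],"angular":[0,0,0]},{"grip":1,"offset":[6,2.5,0],"angular":[0,0,0]},{"grip":1,"offset":[9,4,0],"angular":[0,0,0]},{"grip":1,"offset":[12,5.5,0],"angular":[0,0,0]},{"grip":1,"offset":[14,6.5,0],"angular":[0,0,0]},{"grip":1,"offset":[15,7,0],"angular":[0,0,0]},{"grip":1,"offset":[15,7,0],"angular":[0,0,0]}]'
python3 - <<'E'
from h import *
snap('wrist','wrist6');snap('top','top6');snap('side','side6')
im=cv2.imread('pics/wrist6.png');cv2.imwrite('pics/wrist6c.png',cv2.resize(im[20:280,80:420],None,fx=2.3,fy=2.3))
im=cv2.imread('pics/side6.png');cv2.imwrite('pics/side6c.png',cv2.resize(im[110:230,230:350],(600,600),interpolation=cv2.INTER_CUBIC))
E
```

```text
t: 6.25
tcp_pos: [0.5371, -0.1587, 0.1121]
tool_rot: [0.99, -0.142, 0.0, 0.0]
force: [-0.8, 1.3, 0.1]
finger_gap: 0.003
```

View pics/wrist6c.png

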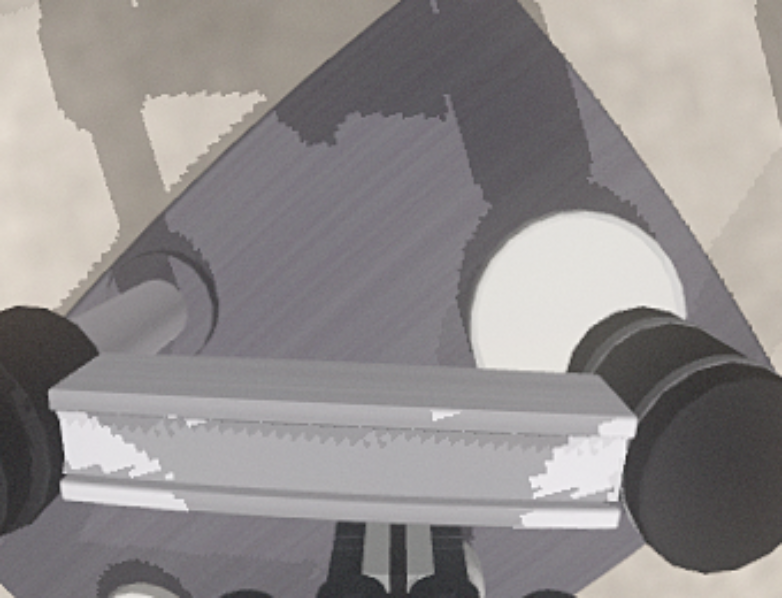

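View pics/side6c.png

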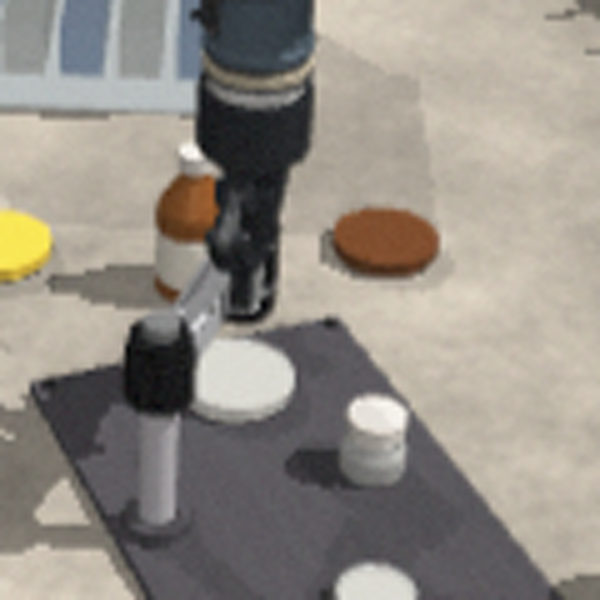

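```bash
python3 - <<'E'
from bear import *
bearing('wrist6',[(62,500),(618,527),(50,408),(635,435)])
s=ld('wrist6'); k=2.3
C=np.array([.5905,-.0746])
# head: project predicted outline for bearings, compare; top disc centre from crop (715,468)
p=wz(s,712/k+80,468/k+20,.163)[:2]; print(p.round(4),np.degrees(np.arctan2(*(p-C)[::-1])),np.hypot(*(p-C)))
im=cv2.imread('pics/wrist6.png'); im=cv2.resize(im[80:290,300:460],None,fx=2.8,fy=2.8,interpolation=cv2.INTER_CUBIC)
cv2.imwrite('pics/w6h.png',im)
t=ld('top6'); im=cv2.imread('pics/top6.png'); cv2.imwrite('pics/top6c.png',cv2.resize(im[150:305,195:395],None,fx=3.8,fy=3.8))
E
```

```text
-108.8 -108.9 centre-line bearing from column at end -109.43 width 0.0217
[ 0.5415 -0.229 ] -107.60659942383805 0.16195034844341383
```

View pics/w6h.png

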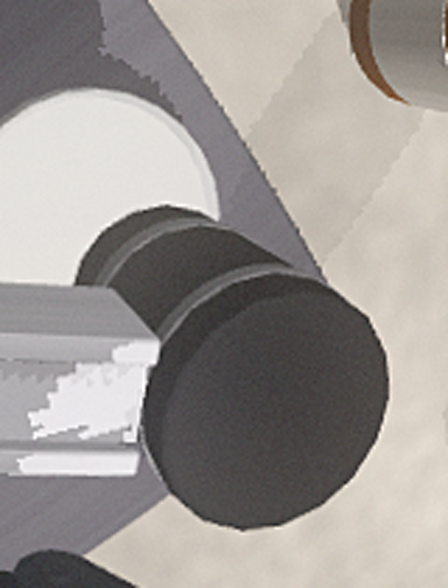

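View pics/top6c.png

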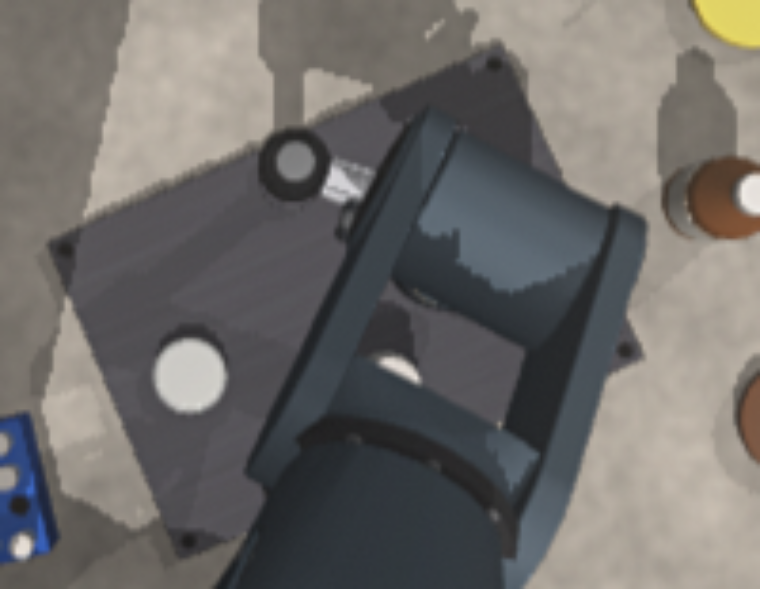

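Edge bearing is -108.9° against a target of -107.7°, about 3.5 mm at the head. One last 2 mm nudge, then I back off, rise clear and verify from the top camera.

```bash
python3 -m crank '[{"grip":1,"offset":[1,0.3,0],"angular":[0,0,0]},{"grip":1,"offset":[2,0.5,0],"angular":[0,0,0]},{"grip":1,"offset":[2,0.5,0],"angular":[0,0,0]},{"grip":1,"offset":[-10,0,0],"angular":[0,0,0]},{"grip":1,"offset":[-30,0,0],"angular":[0,0,0]},{"grip":1,"offset":[-30,0,-40],"angular":[0,0,0]},{"grip":1,"offset":[-30,0,-85],"angular":[0,0,0]},{"grip":1,"offset":[-60,0,-110],"angular":[0,0,0]},{"grip":1,"offset":[-100,0,-110],"angular":[0,0,0]},{"grip":1,"offset":[-100,0,-110],"angular":[0,0,0]}]'
python3 - <<'E'
from h import *
snap('wrist','wrist7');snap('top','top7')
im=cv2.imread('pics/top7.png'); cv2.imwrite('pics/top7c.png',cv2.resize(im[150:305,195:395],None,fx=3.8,fy=3.8,interpolation=cv2.INTER_CUBIC))
E
```

```text
t: 7.4
tcp_pos: [0.4362, -0.1279, 0.2226]
tool_rot: [0.99, -0.142, -0.002, -0.0]
force: [-0.5, -0.0, 0.1]
finger_gap: 0.004
```

View pics/top7c.png

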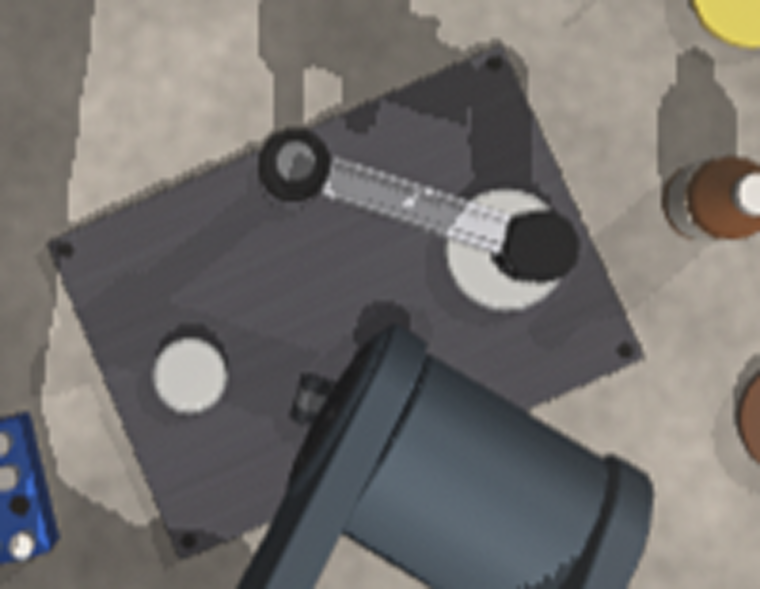

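View pics/wrist7.png

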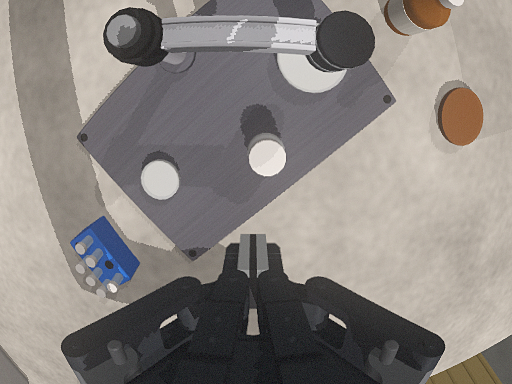

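```bash
python3 - <<'E'
from meas import *
s=ld('top7'); C=np.array([.5905,-.0746]); D=np.array([.5395,-.2343])
q=lambda u,v,z:onz(s,u/3.8+195-.37,v/3.8+150-.37,z)[:2]
ang=lambda d:np.degrees(np.arctan2(d[1],d[0])).round(2)
print('target',ang(D-C))
P=[q(*p,.16) for p in((338,157),(508,208),(328,193),(497,251))]
print('edges',ang(P[1]-P[0]),ang(P[3]-P[2]),'end mid',ang((P[1]+P[3])/2-C))
blk=(s['pixels'].max(2)<50).astype(np.uint8)
# right part of the head outline only = top rim (z .163)
c,H=mask_pts(s,blk,(322,200,352,228),.163); k=(c[:,0]>335)
r=circ(H[k]); print('head top rim',r.round(4),'err mm',((r[:2]-D)*1e3).round(1),ang(r[:2]-C),np.hypot(*(r[:2]-C)).round(4))
f=lambda p:np.hypot(H[k,0]-p[0],H[k,1]-p[1])-.024
x=least_squares(f,r[:2]).x; print('r=24',x.round(4),((x-D)*1e3).round(1),ang(x-C))
print(manip.sense()['force'].round(1))
E
```

```text
target -107.71
edges -106.54 -108.71 end mid -107.18
head top rim [ 0.5381 -0.2353  0.0209] err mm [-1.4 -1. ] -108.05 0.169
r=24 [ 0.5382 -0.2311] [-1.3  3.2] -108.46
[ 1.1 -0.4  0.1]
```

The camera head is within about 3 mm of the dish centre: -108.05 to -108.5° against -107.7°. It is at rest and the robot is clear. Next I go above the button.

```bash
python3 -m crank '[{"grip":1,"offset":[30,-20,-10],"angular":[0,0,0]},{"grip":1,"offset":[60,-42,-10],"angular":[0,0,0]},{"grip":1,"offset":[90,-64,-10],"angular":[0,0,0]},{"grip":1,"offset":[115,-82,-10],"angular":[0,0,0]},{"grip":1,"offset":[133,-95,-10],"angular":[0,0,0]},{"grip":1,"offset":[133,-95,-10],"angular":[0,0,0]},{"grip":1,"offset":[133,-95,-10],"angular":[0,0,0]}]'
python3 - <<'E'
from h import *
from scipy.spatial.transform import Rotation as Ro
snap('wrist','wrist8');snap('side','side8')
m=manip.sense();R=Ro.from_quat(m['tool_rot']).as_matrix(); print('to go',(1e3*R.T@(np.array([.5905,-.0746,.187])-m['tcp_pos'])).round(1))
s=ld('side8');T=m['tcp_pos']
for h in(0,10,20,30): print(h,proj(s,T+[0,0,h/1e3]).round(1))
a=cv2.resize(cv2.imread('pics/side8.png')[110:220,220:310],(450,550),interpolation=cv2.INTER_CUBIC)
b=cv2.resize(cv2.imread('pics/wrist8.png')[180:310,200:310],(350,550),interpolation=cv2.INTER_CUBIC)
cv2.imwrite('pics/c8.png',np.hstack([a,b]))
E
```

```text
t: 8.2
tcp_pos: [0.5957, -0.0766, 0.2313]
tool_rot: [0.99, -0.142, -0.0, 0.0]
force: [-0.5, -0.1, 1.2]
finger_gap: -0.0
to go [-4.4 -1.  44.7]
0 [261.7 161.6]
10 [261.7 158.9]
20 [261.8 156.3]
30 [261.8 153.6]
```

View pics/c8.png

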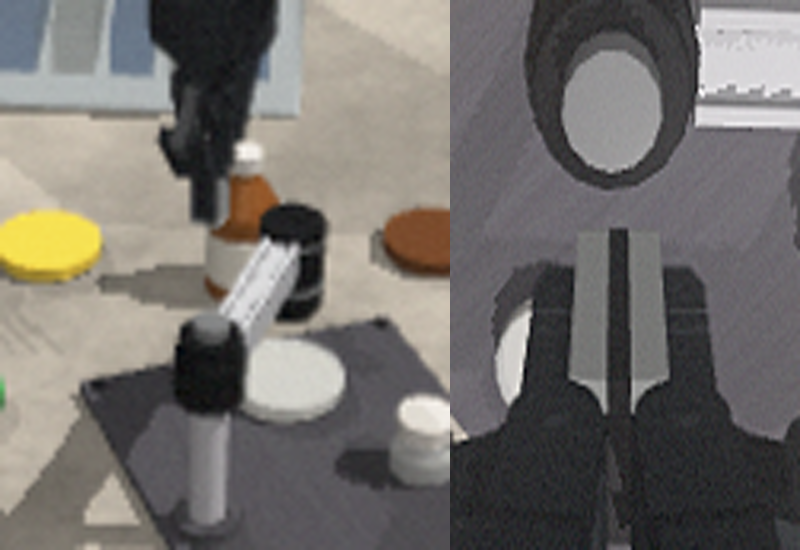

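The tip is at side-crop (205,222), about 27 mm behind the reported TCP, so contact is expected at a TCP z of about 0.160. I correct by 4 mm and descend to just above.

```bash
python3 -m crank '[{"grip":1,"offset":[-4.4,-1,10],"angular":[0,0,0]},{"grip":1,"offset":[-4.4,-1,30],"angular":[0,0,0]},{"grip":1,"offset":[-4.4,-1,50],"angular":[0,0,0]},{"grip":1,"offset":[-4.4,-1,60],"angular":[0,0,0]},{"grip":1,"offset":[-4.4,-1,62],"angular":[0,0,0]},{"grip":1,"offset":[-4.4,-1,62],"angular":[0,0,0]}]'
python3 - <<'E'
from h import *
snap('side','side9');snap('wrist','wrist9')
a=cv2.resize(cv2.imread('pics/side9.png')[120:220,220:310],(450,500),interpolation=cv2.INTER_CUBIC)
b=cv2.resize(cv2.imread('pics/wrist9.png')[180:300,200:310],(350,500),interpolation=cv2.INTER_CUBIC)
cv2.imwrite('pics/c9.png',np.hstack([a,b])); print(manip.sense()['force'])
E
```

```text
t: 8.9
tcp_pos: [0.5909, -0.0744, 0.1701]
tool_rot: [0.99, -0.142, -0.0, -0.0]
force: [-0.6, -1.5, 0.2]
finger_gap: 0.002
[-0.19443257 -0.60228769  0.13148159]
```

View pics/c9.png

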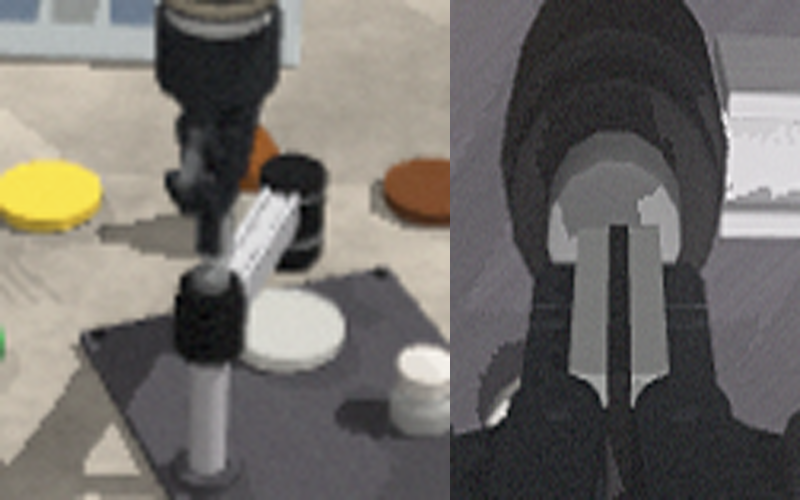

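The tip sits centred just above the button at wrist-crop (618,225), with no contact yet. I go down in small steps and watch the force.

```bash
python3 -m crank '[{"grip":1,"offset":[0,0,2],"angular":[0,0,0]},{"grip":1,"offset":[0,0,4],"angular":[0,0,0]},{"grip":1,"offset":[0,0,6],"angular":[0,0,0]},{"grip":1,"offset":[0,0,6],"angular":[0,0,0]}]'; python3 -m crank '[{"grip":1,"offset":[0,0,1.5],"angular":[0,0,0]},{"grip":1,"offset":[0,0,3],"angular":[0,0,0]},{"grip":1,"offset":[0,0,3],"angular":[0,0,0]}]'
```

```text
t: 9.4
tcp_pos: [0.591, -0.0741, 0.1639]
tool_rot: [0.99, -0.142, -0.0, -0.0]
force: [0.4, 0.2, 0.9]
finger_gap: -0.0
t: 9.7
tcp_pos: [0.591, -0.0742, 0.1608]
tool_rot: [0.99, -0.142, -0.0, -0.0]
force: [0.4, -0.4, 0.4]
finger_gap: 0.002
```

```bash
for i in 1; do python3 -m crank '[{"grip":1,"offset":[0,0,1.5],"angular":[0,0,0]},{"grip":1,"offset":[0,0,3],"angular":[0,0,0]},{"grip":1,"offset":[0,0,3],"angular":[0,0,0]}]'; done; python3 -m crank '[{"grip":1,"offset":[0,0,1],"angular":[0,0,0]},{"grip":1,"offset":[0,0,2],"angular":[0,0,0]},{"grip":1,"offset":[0,0,2],"angular":[0,0,0]}]'
```

```text
t: 10.0
tcp_pos: [0.5913, -0.0743, 0.1581]
tool_rot: [0.99, -0.142, 0.0, 0.0]
force: [-0.6, 0.3, 1.5]
finger_gap: -0.002
t: 10.3
tcp_pos: [0.5913, -0.0743, 0.1563]
tool_rot: [0.99, -0.142, 0.0, 0.0]
force: [0.2, 0.2, 3.0]
finger_gap: -0.0
```

```bash
python3 -m crank '[{"grip":1,"offset":[0,0,1],"angular":[0,0,0]},{"grip":1,"offset":[0,0,2],"angular":[0,0,0]},{"grip":1,"offset":[0,0,2],"angular":[0,0,0]}]'; python3 -m crank '[{"grip":1,"offset":[0,0,1],"angular":[0,0,0]},{"grip":1,"offset":[0,0,1.5],"angular":[0,0,0]},{"grip":1,"offset":[0,0,1.5],"angular":[0,0,0]}]'
```

```text
t: 10.6
tcp_pos: [0.5913, -0.0743, 0.1543]
tool_rot: [0.99, -0.142, 0.0, 0.0]
force: [-0.2, 0.6, 4.0]
finger_gap: 0.002
t: 10.9
tcp_pos: [0.5913, -0.0743, 0.1529]
tool_rot: [0.99, -0.142, 0.0, 0.0]
force: [-0.8, 1.4, 5.4]
finger_gap: 0.0
```

```bash
python3 -m crank '[{"grip":1,"offset":[0,0,1],"angular":[0,0,0]},{"grip":1,"offset":[0,0,1],"angular":[0,0,0]}]'; python3 -m crank '[{"grip":1,"offset":[0,0,0.7],"angular":[0,0,0]},{"grip":1,"offset":[0,0,0.7],"angular":[0,0,0]}]'
```

```text
t: 11.1
tcp_pos: [0.5914, -0.0743, 0.1528]
tool_rot: [0.99, -0.142, 0.0, 0.0]
force: [-2.8, 0.8, 10.8]
finger_gap: 0.0
t: 11.3
tcp_pos: [0.5914, -0.0743, 0.1527]
tool_rot: [0.99, -0.142, 0.001, 0.0]
force: [-3.0, 0.8, 11.6]
finger_gap: 0.002
```

That is the hard stop. The force jumped from 5 to 11 N with no further travel, after about 6 mm from first contact. I release straight up and retreat.

```bash
python3 -m crank '[{"grip":1,"offset":[0,0,-5],"angular":[0,0,0]},{"grip":1,"offset":[0,0,-20],"angular":[0,0,0]},{"grip":1,"offset":[0,0,-50],"angular":[0,0,0]},{"grip":1,"offset":[0,0,-85],"angular":[0,0,0]},{"grip":1,"offset":[-30,30,-90],"angular":[0,0,0]},{"grip":1,"offset":[-70,40,-90],"angular":[0,0,0]},{"grip":1,"offset":[-110,45,-90],"angular":[0,0,0]},{"grip":1,"offset":[-150,50,-90],"angular":[0,0,0]},{"grip":1,"offset":[-180,50,-90],"angular":[0,0,0]},{"grip":1,"offset":[-180,50,-90],"angular":[0,0,0]}]'
python3 - <<'E'
from h import *
snap('wrist','wrist10');snap('top','top10');snap('side','side10')
c=lambda f,a,b,x,y,w,h:cv2.resize(cv2.imread('pics/'+f+'.png')[a:b,x:y],(w,h),interpolation=cv2.INTER_CUBIC)
cv2.imwrite('pics/c10.png',np.hstack([c('top10',150,305,195,395,480,372),c('side10',110,230,230,330,310,372)]))
E
```

```text
t: 12.3
tcp_pos: [0.3992, -0.0694, 0.2399]
tool_rot: [0.99, -0.142, -0.003, -0.001]
force: [0.2, -0.2, 0.2]
finger_gap: -0.002
```

View pics/c10.png

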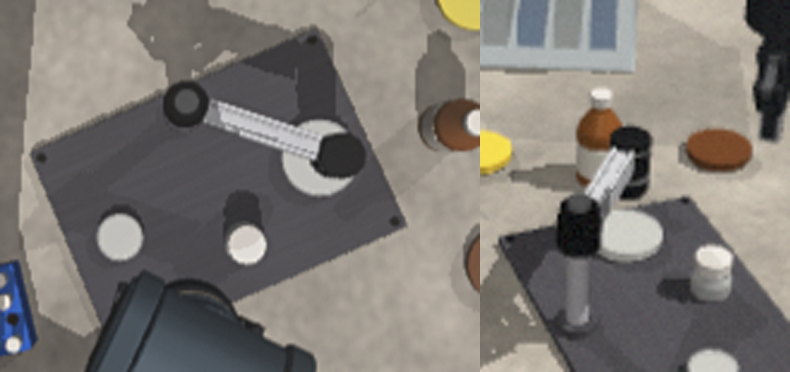

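The head is still over the dish at crop (340,152) and the robot is clear. I do a final numeric comparison with the start pictures.

```bash
python3 - <<'E'
from meas import *
D=np.array([.5395,-.2343])
for n in('top0','top7','top10'):
    s=ld(n); g=s['pixels'].min(2); blk=(s['pixels'].max(2)<50).astype(np.uint8)
    if n!='top0':
        c,H=mask_pts(s,blk,(322,200,352,228),.163); k=c[:,0]>335; r=circ(H[k]); print(n,'head',r.round(4),((r[:2]-D)*1e3).round(1))
    w=(g>140).astype(np.uint8)
    for m,box,z in(('small',(230,235,260,262),.026),('pot',(285,240,310,265),.062)):
        if m=='pot' and n=='top7': continue
        c,P=mask_pts(s,w,box,z); print(n,m,circ(P).round(4))
    px=s['pixels'].astype(int)
    for m,mm in(('rack',(px[...,2]-px[...,0]>60)),('bottle',(px[...,0]-px[...,2]>50))):
        mm=mm.astype(np.uint8); b=(175,250,215,305) if m=='rack' else (370,185,405,220)
        c,P=mask_pts(s,mm,b,.06); print(n,m,P.mean(0).round(4))
s=ld('wrist10'); g=s['pixels'].min(2)
s0=cv2.imread('pics/side0.png').astype(int);s1=cv2.imread('pics/side10.png').astype(int)
d=abs(s0-s1).max(2)[168:184,252:275]; print('side button diff max',d.max(),np.percentile(d,90)); 
E
python3 -c "
import cv2,numpy as np
a=[cv2.resize(cv2.imread(f'pics/side{i}.png')[160:230,245:315],(400,400),interpolation=cv2.INTER_CUBIC) for i in(0,10)]
cv2.imwrite('pics/btn.png',np.hstack(a))"
```

```text
top0 small [4.431e-01 2.000e-04 2.460e-02]
top0 pot [ 0.438  -0.1458  0.0201]
top0 rack [0.3665 0.1332]
top0 bottle [ 0.5596 -0.3912]
top7 head [ 0.5381 -0.2353  0.0209] [-1.4 -1. ]
top7 small [4.43e-01 2.00e-04 2.52e-02]
top7 rack [0.3592 0.1316]
top7 bottle [ 0.5599 -0.39  ]
top10 head [ 0.5381 -0.2351  0.0208] [-1.4 -0.8]
top10 small [4.43e-01 2.00e-04 2.52e-02]
top10 pot [ 0.4379 -0.1459  0.0205]
top10 rack [0.3622 0.1316]
top10 bottle [ 0.5595 -0.3905]
side button diff max 192 93.90000000000003
```

View pics/btn.png

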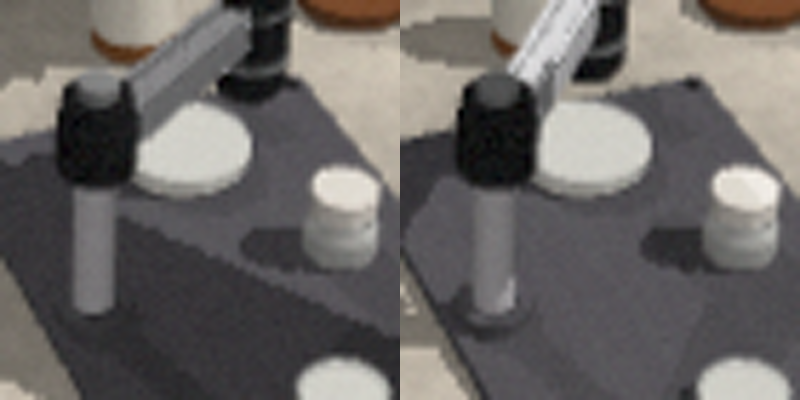

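The button is back at its start height and the dish, pot and small dish have not moved. The rack's apparent 4 mm shift comes from changing shadow, and the arm never went near it. I hand in now.

```bash
python3 -c "
from station import manip
print(manip.sense()['t'], manip.sign_off())"
```

```text
the job is handed in; nothing more can be done
12.45 None
```

I pushed the swing arm about 14° counterclockwise with the shut fingertips against its side. When the head was over the large dish I pressed the shutter to its stop, released it and backed away. I handed the job in at 12.45 s; no verdict was reported.

**Last checks**
- **Camera head:** about 2 mm from the dish centre in the top view, and unchanged by the press. Other fits of the same view put it up to about 3.5 mm off.
- **Button:** full press felt as the force jumping from 5 to 11 N after about 6 mm of travel. Afterwards it looked level with its start height in the side view.
- **Small dish and pot:** within 0.2 mm of where they started. The bottle agreed within 1 mm.
- **Large dish:** wrist-camera fits agreed before and during the push. After the press I only compared it by eye.
- **Robot:** clear of everything, with force readings near zero.

**Checks that disagreed**
- **Fingertip position:** the tips sit about 27 mm behind the reported TCP. My first push therefore passed over the beam without touching it, so I went 30 mm lower and pushed again.
- **Tube rack:** its blue outline read 4–7 mm differently from the start. I put this down to moving shadows, because the arm never went near it, but I did not confirm that separately.

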